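# Start the drip watering on the balcony

### The arm

A 6-joint arm with a two-finger parallel gripper is mounted at the origin on the work surface. World frame = base frame: x ahead of the robot, y to its left, z up, the work surface at z = 0. Lengths are in m, angles in rad, forces in N, time in s.
With the tool pointing down it reaches from about 0.275 to 0.775 m from the base axis. Payload 14.6 kg.
Tool frame: the origin (TCP) lies between the finger pads; the fingertips stand 25 mm ahead of it and the grasp point (between the pads) lies 6 mm ahead of it; z points along the fingers, y is the line along which they close (so a half turn about z gives the same grasp; the last joint's range is limited). The gripper opens to 85 mm and grips with 20 to 120 N. Pads are 22 mm wide; open, the fingers measure 114 mm over their backs; the gripper's body (76 mm by 85 mm) begins 54 mm behind the grasp point. The pads swing forward as they close: fully open they stand 13 mm farther back than shut.
Start: joints at [-1.489, 0.263, -0.048, 1.259, 0, 1.415], TCP at [0.123, -0.51, 0.256] pointing down, gripper open.
Joint ranges: [-2.65, 2.65], [-0.89, 1.7], [-1.18, 1.37], [-2.13, 2.11], [-1.35, 1.29], [-3.14, 3.14]. Speed limits (rad/s): [1.89, 1.89, 2.57, 2.79, 3.14, 3.14].

### API

Orientations are given as a unit quaternion [x, y, z, w].
In Python, from rig import status, viewer, arm gives the robot as it stands.
- The arm moves only by the tool send_rows, never from a script. Its arguments are lists of equal length, an entry for each row: "dp": the shift along the tool's x, y, z normalised to -1 to 1, where 1 is 5 cm, a list of three; "yaw": the turn about the tool's z normalised to -1 to 1, where 1 is 8 degrees. A call has 1 to 12 rows; each row shifts and turns the commanded pose from where the row before left it, along the tool's axes as they then stand; what a row does not reach is not made up. A row lasts 1/8 s, in which the tool goes at most 62.5 mm and 10.7 degrees, less where a joint would pass 70% of its speed; a pose out of reach is approached as far as the arm can. A call with a number of a shift or a turn outside -1 to 1 is refused whole. A call with a gripper value outside its range is refused whole. "claw" is the opening, from -1 (shut) to 1 (fully open), set as the call begins (left out, the last holds). The fingers move at their own pace and stop on an object; "newtons" is the grip in N (left out, the last holds). Time passes only in rows, so rows that do not move let the fingers close. It gives the time, the measured TCP pose, the force, the opening and the grip force at its end, in the units of the state.
- status.get_state(): the state, without advancing time (a new reading comes with each control period).
- viewer.read_camera(name): name is "side" or "top"; returns a dict with "color" (384x512x3 uint8, blue, green, red), "range_z" (384x512 float32, m along the optical axis (not along the pixel's ray), 0 where there is no reading), "mtx" (3x3 intrinsics, pixels), "xyz" and "orientation" of the camera in the world. Camera axes: x right, y up, looking along -z (the intrinsics and any distortion apply to the point x, -y, -z); pixel columns grow to the right and rows downward; lengths in m; the calibration is good to about 2 mm. A picture is of the moment at which its call begins.
- arm.hand_in(): hands the job in; it is judged then, once.
The state is a dict: "time": time; "qpos": joint angles; "qvel": joint speeds; "tau": joint torques, N m; "eef_pos": TCP position; "tcp_rot": TCP orientation; "contact_force": force on the tool from outside, world axes, zero at the start; "ft_torque": the same for the moment, N m; "gripper_width": finger opening in m; "grip_force": force on a finger pad.
Only numpy, scipy, OpenCV 4.12 (cv2) and the standard library are available. Lean on these libraries where they do the work, as an engineer would, in place of code of your own. Each camera call takes 0.05 s, during which the arm holds its last target. There are 200 camera calls.

### The job

Start the drip watering: on the line that has the timer, first open the ball valve fully by swinging its lever until it lies along the pipe, then wind the timer's knob clockwise past its top mark (60) and turn it back down to 40 minutes. Leave the other line's valve shut, let everything go, and do not shift the things standing around.

Things in the scene. Friction and masses are not known exactly. Their poses are not given: they have to be found in the camera images.
- timer_valve (a joint): lever of the ball valve in the timer's line, turning on an upright stem. 0 rad = shut, lever square to its line; 1.571 = fully open, lever lying along its line and pointing away from the timer, at a hard stop. Opens anticlockwise seen from above. Stiff (about 0.25 N m), stays where it is left; may start up to 0.2 rad open.
- timer_valve_grip (a point): middle of that lever's grip, 75 mm out from the stem, 99 mm above the table; x axis along the lever away from the stem, z up. The lever's black sleeve is a bar 13 mm wide and 10 mm high, from 18 to 106 mm from the stem, with 25 mm of free height below it, also over the header pipe.
- timer_valve_stem (a point): point on the axis of that valve's stem at the height of the lever's sleeve.
- timer_knob (a joint): the timer's knob on an upright axis; grows clockwise seen from above. One minute is 4.5 degrees = 0.07854 rad: 0 rad = 0 mark, 3.142 = 40 minutes, 4.712 = top mark (60 minutes), end stop at 5.15. Starts part-wound, anywhere from 20 to 36 minutes. Light friction (about 0.07 N m), no spring-back: stays where it is left.
- timer_knob_grip (a point): on the axis of the timer's knob at the height to grip, 22 mm above the dial face, 98 mm above the table; x axis towards the pointer. The knob is a black fluted cylinder with a white line 46 mm across and 33 mm high on the round black timer housing, 93 mm across. Nothing higher than the dial face stands within 75 mm of the axis: open fingers can turn round it without lifting.
- timer_knob_nose (a point): outer tip of the knob's white pointer, 30 mm from its axis, at the dial face. White marks on the dial every 5 minutes, long ones every 10, extra-thick ones at 0 and 60, none in the quarter between these. Looking along the line from the robot's side to the header, 0 is at the near left, 30 farthest away (towards the valve), 60 at the near right.
- timer_line: fixed: brass ball valve and mechanical watering timer in line, pipe axis 50 mm up. Origin on the table below the header pipe's tee, x pointing along the line away from the robot: valve stem at x = -65 mm, timer's axis at -165 mm, an elbow down into a rubber grommet at -251 mm. It sits on the left or the right tee, 200 mm apart.
- hose_line: fixed: the same ball valve with a bare ribbed hose tail and no timer, on the other tee; origin as for timer_line.
- hose_valve (a joint): lever of the hose line's ball valve, built like timer_valve: 0 rad = shut. To be left shut.
- hose_valve_grip (a point): middle of the grip part of the hose valve's lever, 75 mm from its stem.
- station: fixed: white header pipe (axis 50 mm up, running along y) with two tees at y = +100 and -100 mm and a white water tank 210 x 170 x 260 mm (290 mm with its carrying handle) centred at y = -400 mm. Origin on the table below the header's middle.
- pot: round white ceramic plant pot, 124 mm across the rim, 100 mm high; origin at the middle of its underside; to be left where it stands.
- clay_pot: small terracotta pot, 84 mm across the rim, 72 mm high; origin at the middle of its underside; to be left where it stands.
- jug: yellow plastic watering jug, body 120 mm across and 145 mm high, spout to its +x up to 165 mm high and 140 mm out; origin at the middle of its underside; to be left where it stands.
- jar: glass jar with a steel screw lid, 72 mm across, 102 mm high; origin at the middle of its underside; to be left where it stands.
- dibber: bamboo dibber with a T handle, 240 mm long along its x, lying, 22 mm thick; origin at the middle of its underside; to be left where it stands.
- snips: garden snips with black handles, 165 mm long along x, lying, 12 mm thick; origin at the middle of its underside; to be left where it stands.
- sprayer: spray bottle, 76 mm across, 191 mm high; origin at the middle of its underside; to be left where it stands.
Things that resemble listed ones, but are neither listed nor needed, are in the scene too. Leave any turquoise look-alike of the hose_line alone.

How it is judged:
By the outcome, as a careful person would: the job done as asked, in the order asked, and still so for the second after the job is handed in, with the robot touching nothing.
It also fails if it takes over 67 s, if anything falls off the work surface, if the arm or the gripper's body presses on something with over 40 N, if the wrist force passes 120 N, or if a joint passes its speed limit or range.

## Working session

There is one attempt and no reset: what is moved stays moved. The work goes in short steps, Python scripts to look and compute and a tool call to move; the robot and the scene stay as the last step left them, time stands still between calls to the robot, and variables do not carry over. Pictures are saved under pics/ and viewed, at most 10 in all, crops included, and the job is handed in when it is done.

Besides the shell and the picture viewer there is one more tool, called after ">>>" by a JSON object that holds its "name" and its "arguments", one argument or row to a line. send_rows: Moves the arm, as the interface text tells. Scaled input: -1 to 1 covers 5 cm each way for a shift and 8 degrees each way for a turn. Its arguments: {"type":"object","properties":{"dp":{"type":"array","items":{"type":"array","items":{"type":"number"}}},"yaw":{"type":"array","items":{"type":"number"}},"claw":{"type":"number"},"newtons":{"type":"number"}},"required":["dp","yaw"]}

```bash
ls; mkdir -p pics; cat > h.py <<'E'
import numpy as np, cv2
from scipy.spatial.transform import Rotation as R
from rig import status, viewer
def cam(n):
    d=viewer.read_camera(n); d['R']=R.from_quat(d['orientation']).as_matrix(); d['xyz']=np.array(d['xyz']); d['mtx']=np.array(d['mtx']); return d
def ray(d,u,v):
    r=np.linalg.inv(d['mtx'])@np.array([u,v,1.]); return d['R']@np.array([r[0],-r[1],-r[2]])
def onz(d,u,v,z):
    r=ray(d,u,v); return d['xyz']+r*(z-d['xyz'][2])/r[2]
def pt(d,u,v):
    return d['xyz']+ray(d,u,v)*d['range_z'][int(round(v)),int(round(u))]
def proj(d,p):
    c=d['R'].T@(np.array(p)-d['xyz']); q=d['mtx']@np.array([c[0],-c[1],-c[2]]); return q[:2]/q[2]
E
python3 - <<'E'
from h import *
for n in ('top','side'):
    d=cam(n); print(n,d['xyz'].round(3),d['orientation'],d['mtx'].round(1).tolist(),[k for k in d])
    cv2.imwrite(f'pics/{n}0.png',cv2.resize(d['color'],(768,576)))
s=status.get_state(); print(s['tcp_rot'],s['gripper_width'])
E
```

```text
pics
top [0.489 0.019 1.122] [-0.03256629  0.04851312  0.70962868 -0.70214888] [[378.2, 0.0, 252.1], [0.0, 378.2, 192.8], [0.0, 0.0, 1.0]] ['color', 'range_z', 'mtx', 'xyz', 'orientation', 'R']
side [0.483 0.82  0.622] [-0.03702865  0.48212257  0.87117976 -0.08504435] [[354.6, 0.0, 255.4], [0.0, 354.6, 196.2], [0.0, 0.0, 1.0]] ['color', 'range_z', 'mtx', 'xyz', 'orientation', 'R']
[ 9.92997296e-01  1.18136257e-01  5.47743975e-07 -4.40863719e-04] 0.08541398431297491
```

View pics/top0.png

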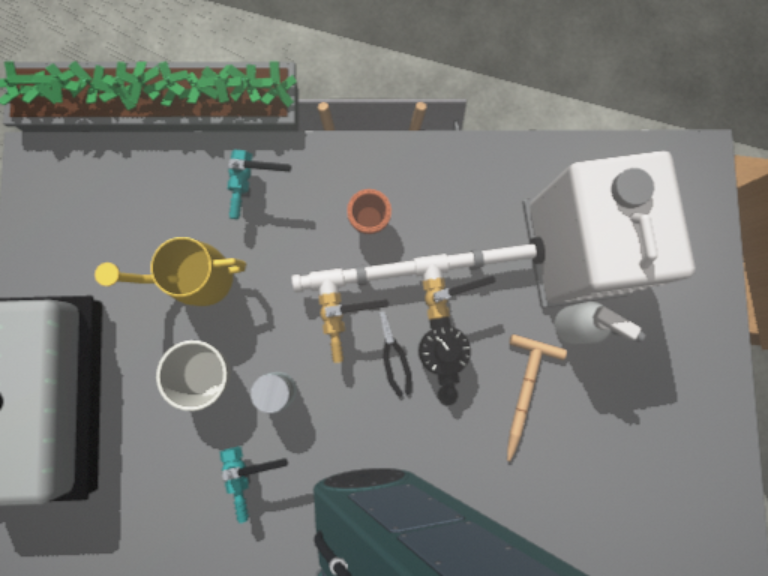

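View pics/side0.png

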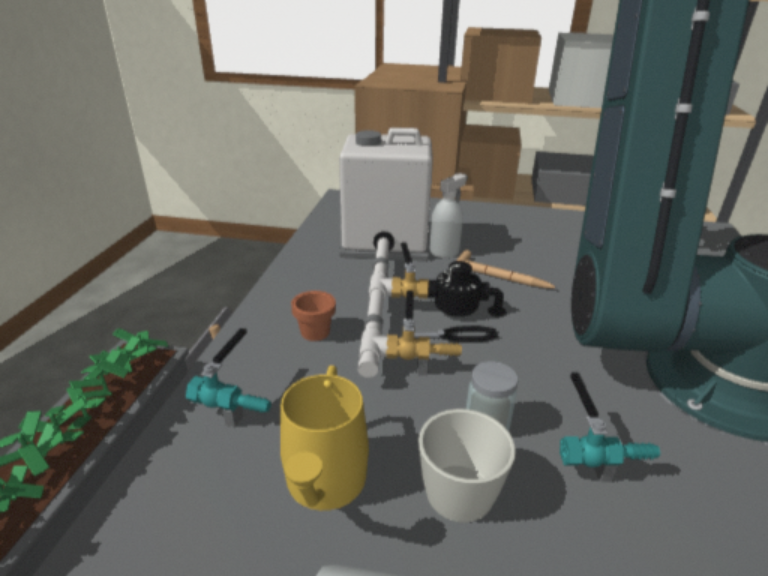

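The four brass/turquoise valves in top0 are:
- Brass at (435,295), with the black timer at (444,352). This is timer_line, since it is the only one with the timer.
- Brass at (332,312), with a bare tail. This is hose_line.
- Turquoise at (238,165) and (235,470). These are look-alikes.

Next is one enlarged crop to confirm, plus the measurements.

```bash
python3 - <<'E'
from h import *
d=cam('top'); c=d['color']
np.save('pics/top.npy',c)
u0,v0,u1,v1=255,160,345,275
cv2.imwrite('pics/crop1.png',cv2.resize(c[v0:v1,u0:u1],None,fx=5.2,fy=5.2,interpolation=cv2.INTER_CUBIC))
hsv=cv2.cvtColor(c,cv2.COLOR_BGR2HSV)
br=cv2.inRange(hsv,(10,120,60),(28,255,255)); 
n,l,st,ce=cv2.connectedComponentsWithStats(br)
for i in range(1,n):
    if st[i,4]>30: print('brass',st[i],ce[i].round(1),onz(d,*ce[i],.05).round(3))
for uv in [(198,188),(354,168),(288,176),(219,186)]:
    print(uv,pt(d,*uv).round(3))
# dark = sleeve/timer, by world height
vv,uu=np.mgrid[v0:v1,u0:u1]; rz=d['range_z'][v0:v1,u0:u1]
P=np.stack([(uu-d['mtx'][0,2])/d['mtx'][0,0]*rz,-(vv-d['mtx'][1,2])/d['mtx'][1,1]*rz,-rz],-1)@d['R'].T+d['xyz']
g=c[v0:v1,u0:u1].max(-1); Z=P[...,2]
m=(g<70)&(Z>.085)
n,l,st,ce=cv2.connectedComponentsWithStats(m.astype(np.uint8))
for i in range(1,n):
    if st[i,4]>8:
        q=P[l==i]; print('blk',st[i],q.mean(0).round(4),q.min(0).round(3),q.max(0).round(3),np.linalg.svd(q[:,:2]-q[:,:2].mean(0))[2][0] if st[i,4]<2000 else'')
E
```

```text
brass [  64  158   99   45 2199] [121.2 180.9] [0.65  0.366 0.05 ]
brass [285 186   9  14  52] [289.  191.2] [ 0.616 -0.112  0.05 ]
brass [216 196   7   8  42] [219.1 199.5] [0.594 0.088 0.05 ]
brass [221 225   5  16  37] [223.2 231.8] [0.502 0.077 0.05 ]
(198, 188) [0.625 0.146 0.064]
(354, 168) [ 0.679 -0.298  0.062]
(288, 176) [ 0.657 -0.108  0.065]
(219, 186) [0.63  0.087 0.068]
blk [ 45  25  30  12 114] [ 0.611  -0.174   0.1042] [ 0.596 -0.214  0.098] [ 0.625 -0.135  0.11 ] [ 0.28509018 -0.9585007 ]
blk [ 0 41  3  4 10] [ 0.5801 -0.0147  0.1043] [ 0.575 -0.018  0.102] [ 0.584 -0.012  0.108] [-0.90250074  0.43068831]
blk [ 35  65  18  17 222] [ 0.4945 -0.1283  0.1081] [ 0.475 -0.151  0.086] [ 0.518 -0.105  0.114] [ 0.42399831 -0.90566298]
```

View pics/crop1.png

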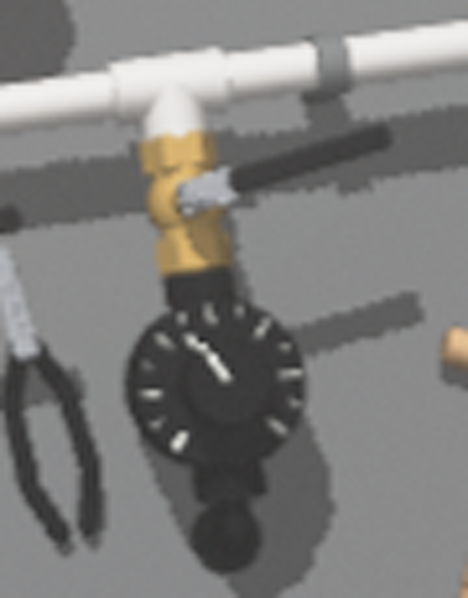

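Crop1 shows timer_line on the right tee. Its brass valve has the stem at crop (185,190) and the black lever reaching to (385,135). The timer dial is at (222,380), with the pointer aimed at about (190,340), roughly 22 min.

Depth checks hold:
- Header tops are at z≈.065 and the tees are .197 m apart.
- The knob is at (.494,-.128), against (.493,-.128) predicted from the tee.
- The sleeve's middle is 61 mm from the stem, and the lever heading of about -73° means it is about 10° open.

Moving above the lever now.

>>> {"name": "send_rows", "arguments": {
  "dp": [
    [0.92,-0.33,0],
    [0.92,-0.33,0],
    [0.92,-0.33,0],
    [0.92,-0.33,0],
    [0.92,-0.33,0],
    [0.92,-0.33,0],
    [0.92,-0.33,0],
    [0.92,-0.33,0],
    [0.92,-0.33,0],
    [0.92,-0.33,0],
    [0.92,-0.33,0],
    [0.92,-0.33,0]
  ],
  "yaw": [0,0,0,0,0,0,0,0,0,0,0,0],
  "claw": 1
}}

```text
time: 1.65
eef_pos: [0.6145, -0.1872, 0.256]
tcp_rot: [0.993, 0.118, -0.0, -0.0]
contact_force: [-0.1, -1.2, -0.5]
gripper_width: 0.0856
grip_force: 0.0
```

>>> {"name": "send_rows", "arguments": {
  "dp": [
    [0,0,0],
    [0,0,0],
    [0,0,0],
    [0,0,0],
    [0,0,0],
    [0,0,0],
    [0,0,0],
    [0,0,0],
    [0,0,0],
    [0,0,0],
    [0,0,0],
    [0,0,0]
  ],
  "yaw": [-0.98,-0.98,-0.98,-0.98,-0.98,-0.98,-0.98,-0.98,-0.98,-0.98,-0.98,-0.98]
}}

```text
time: 3.15
eef_pos: [0.6132, -0.1884, 0.256]
tcp_rot: [0.588, 0.809, -0.0, -0.0]
contact_force: [-0.1, 0.1, 0.3]
gripper_width: 0.0856
grip_force: 0.0
```

```bash
cat >> h.py <<'E'
def hd(s): 
    m=R.from_quat(s['tcp_rot']).as_matrix(); return np.degrees(np.arctan2(m[1,0],m[0,0])),m
def go(p,h=None):
    "print tool-axis shift (units of 5cm, at present heading) and yaw (units of 8deg)"
    s=status.get_state(); a,m=hd(s); e=np.array(s['eef_pos'])
    print('t',round(s['time'],2),'tcp',e.round(4),'head',round(a,2),'tilt',m[2].round(3),'q',np.round(s['qpos'],2),'F',np.round(s['contact_force'],1),'w',round(s['gripper_width'],4))
    print('units',(m.T@(np.array(p)-e)/.05).round(3), 'yaw', None if h is None else round(-((h-a+180)%360-180)/8,2))
E
python3 - <<'E'
from h import *
d=cam('top'); cv2.imwrite('pics/top1.png',d['color'])
go([.6146,-.1875,.106],107.3)
E
```

```text
t 3.2 tcp [ 0.6132 -0.1884  0.256 ] head 108.28 tilt [ 0. -0. -1.] q [-0.42  0.47  0.28  1.38 -0.    0.83] F [0.2 0.3 0.3] w 0.0853
units [0.006 0.033 2.999] yaw 0.12
```

>>> {"name": "send_rows", "arguments": {
  "dp": [
    [0,0.03,0.5],
    [0,0,0.5],
    [0,0,0.5],
    [0,0,0.5],
    [0,0,0.5],
    [0,0,0.5],
    [0,0,0],
    [0,0,0]
  ],
  "yaw": [0,0,0,0,0,0,0,0]
}}

```text
time: 4.2
eef_pos: [0.6151, -0.1881, 0.1072]
tcp_rot: [0.591, 0.807, 0.0, 0.0]
contact_force: [0.4, 0.1, 0.4]
gripper_width: 0.0855
grip_force: 0.0
```

>>> {"name": "send_rows", "arguments": {
  "dp": [
    [0,0,0],
    [0,0,0],
    [0,0,0],
    [0,0,0],
    [0,0,0],
    [0,0,0],
    [0,0,0],
    [0,0,0]
  ],
  "yaw": [0,0,0,0,0,0,0,0],
  "claw": -1,
  "newtons": 30
}}

```text
time: 5.2
eef_pos: [0.6151, -0.188, 0.1065]
tcp_rot: [0.59, 0.807, 0.0, 0.0]
contact_force: [4.6, 1.7, 4.0]
gripper_width: 0.0125
grip_force: 29.5
```

>>> {"name": "send_rows", "arguments": {
  "dp": [
    [0.014,0.21,0],
    [0.014,0.21,0],
    [0.014,0.21,0],
    [0.014,0.21,0],
    [0.014,0.21,0],
    [0,0,0]
  ],
  "yaw": [-1,-1,-1,-1,-1,0]
}}

```text
time: 5.95
eef_pos: [0.6579, -0.1569, 0.1067]
tcp_rot: [0.277, 0.961, -0.0, 0.002]
contact_force: [15.4, -2.7, -2.9]
gripper_width: 0.0124
grip_force: 29.0
```

```bash
python3 - <<'E'
from h import *
go([.592+.0756*.993,-.116+.0756*.121,.106],186.9)
s=status.get_state();a=np.radians(hd(s)[0]); print(s['eef_pos'][:2]+.0756*np.array([np.cos(a),np.sin(a)]),s['ft_torque'],s['grip_force'])
E
```

```text
t 5.95 tcp [ 0.6579 -0.1569  0.1067] head 147.79 tilt [-0.004  0.001 -1.   ] q [-0.35  0.59  0.08  1.05  0.    0.21] F [15.4 -2.7 -2.9] w 0.0124
units [0.379 0.945 0.013] yaw -4.89
[ 0.59395551 -0.1166388 ] [-0.33814012 -2.86029493 -0.15928751] 28.957546949386597
```

>>> {"name": "send_rows", "arguments": {
  "dp": [
    [0.014,0.21,0],
    [0.014,0.21,0],
    [0.014,0.21,0],
    [0.014,0.21,0],
    [0.014,0.21,0],
    [0,0,0],
    [0,0,0]
  ],
  "yaw": [-1,-1,-1,-1,-1,0,0]
}}

```text
time: 6.82
eef_pos: [0.6699, -0.1056, 0.1068]
tcp_rot: [-0.067, 0.998, 0.0, 0.003]
contact_force: [21.2, 6.5, -3.8]
gripper_width: 0.0127
grip_force: 29.3
```

```bash
python3 - <<'E'
from h import *
go([.592+.0756*.993,-.116+.0756*.121,.106],186.9)
s=status.get_state(); print(s['ft_torque'],s['grip_force'])
E
```

```text
t 6.83 tcp [ 0.6699 -0.1056  0.1068] head -172.27 tilt [-0.006  0.    -1.   ] q [-0.28  0.59  0.08  1.06  0.   -0.41] F [21.2  6.5 -3.8] w 0.0127
units [ 0.059 -0.018  0.015] yaw 0.1
[ 1.25774858 -4.0581837  -0.11272973] 29.346333146095276
```

>>> {"name": "send_rows", "arguments": {
  "dp": [
    [-0.05,0.06,0],
    [0,0.04,0],
    [0,0,0],
    [0,0,0]
  ],
  "yaw": [-0.2,0,0,0]
}}

```text
time: 7.32
eef_pos: [0.6699, -0.1044, 0.1067]
tcp_rot: [-0.079, 0.997, -0.003, 0.001]
contact_force: [8.9, -21.5, -1.7]
gripper_width: 0.0123
grip_force: 32.1
```

>>> {"name": "send_rows", "arguments": {
  "dp": [
    [0,-0.03,0],
    [0,0,0],
    [0,0,0],
    [0,0,0],
    [0,0,0],
    [0,0,0]
  ],
  "yaw": [0,0,0,0,0,0],
  "claw": 1
}}

```text
time: 8.07
eef_pos: [0.6689, -0.1023, 0.1063]
tcp_rot: [-0.081, 0.997, 0.0, -0.0]
contact_force: [0.0, -0.7, 0.5]
gripper_width: 0.0854
grip_force: 0.0
```

>>> {"name": "send_rows", "arguments": {
  "dp": [
    [0,0,-0.5],
    [0,0,-0.5],
    [0,0,-0.5],
    [0,0,-0.5],
    [0,0,0],
    [0,0,0],
    [0,0,0],
    [0,0,0],
    [0,0,0],
    [0,0,0],
    [0,0,0]
  ],
  "yaw": [0,0,0,0,-1,-1,-1,-1,-1,-1,-1]
}}

```text
time: 9.45
eef_pos: [0.6688, -0.1024, 0.2063]
tcp_rot: [-0.541, 0.841, 0.0, -0.0]
contact_force: [-0.2, 0.5, 0.4]
gripper_width: 0.0854
grip_force: 0.0
```

```bash
python3 - <<'E'
from h import *
go([.494,-.1283,.206],245)
d=cam('side'); cv2.imwrite('pics/s1.png',cv2.resize(d['color'][130:290,190:400],None,fx=3.6,fy=3.6,interpolation=cv2.INTER_CUBIC))
E
```

```text
t 9.45 tcp [ 0.6688 -0.1024  0.2063] head -114.49 tilt [ 0.  0. -1.] q [-0.27  0.55  0.27  1.3  -0.   -1.42] F [-0.2  0.5  0.4] w 0.0854
units [1.922 2.967 0.006] yaw 0.06
```

View pics/s1.png

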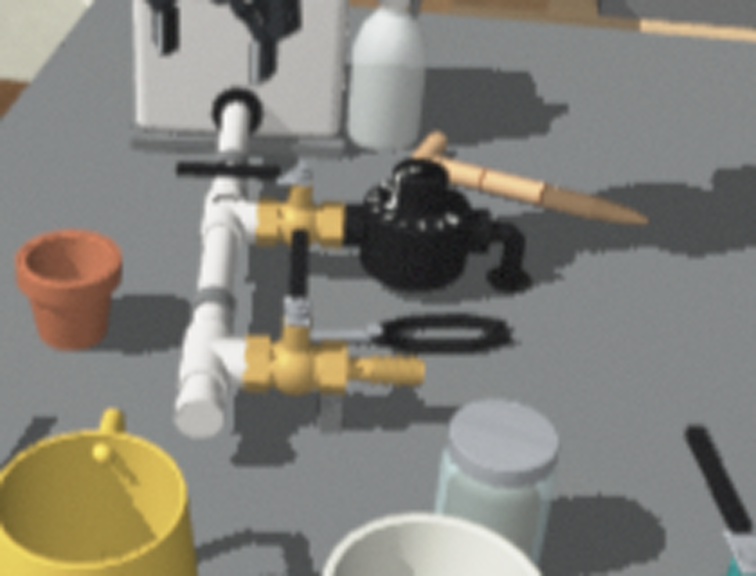

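The side crop shows the timer lever (178–305,168) lying along the line over the header. The hose lever (298,230–300) is still square to its line. On to the knob.

>>> {"name": "send_rows", "arguments": {
  "dp": [
    [0.4,0.6,0],
    [0.4,0.6,0],
    [0.4,0.6,0],
    [0.4,0.6,0],
    [0.32,0.57,0],
    [0,0,0]
  ],
  "yaw": [0,0,0,0,0,0]
}}

```text
time: 10.25
eef_pos: [0.4922, -0.1274, 0.2068]
tcp_rot: [-0.538, 0.843, -0.0, 0.0]
contact_force: [0.8, 0.5, 1.4]
gripper_width: 0.0851
grip_force: 0.0
```

```bash
python3 - <<'E'
from h import *
go([.4935,-.128,.106],245)
d=cam('top'); c=cv2.imread('pics/top1.png'); d['color']=c
# pointer in first top pictures (unoccluded original)
c=np.load('pics/top.npy'); g=cv2.resize(c[205:255,270:325].max(-1),None,fx=4,fy=4,interpolation=cv2.INTER_CUBIC)
n,l,st,ce=cv2.connectedComponentsWithStats((g>120).astype(np.uint8))
for i in range(1,n):
    if 8<st[i,4]<1500:
        uv=ce[i]/4+[270-.375,205-.375]; zs=.076
        p=onz(d,*uv,zs)[:2]-[.493,-.128]; a=np.degrees(np.arctan2(p[1],p[0]))-6.9
        print(st[i,4],uv.round(1),'r',np.hypot(*p).round(4),'min',round(30-a/4.5,1))
E
```

```text
t 10.25 tcp [ 0.4922 -0.1274  0.2068] head -114.93 tilt [ 0. -0. -1.] q [-0.41  0.26 -0.2   1.12 -0.   -1.55] F [0.8 0.5 1.4] w 0.0851
units [ 0.    -0.028  2.016] yaw 0.01
49 [294.9 220.2] r 0.0388 min 29.9
21 [289.6 220.7] r 0.0424 min 25.3
68 [305.  222.6] r 0.0391 min 39.5
366 [294.9 228.3] r 0.0171 min 27.2
48 [285.9 225. ] r 0.0397 min 20.5
69 [310.7 231.2] r 0.0388 min 49.0
71 [283.8 235.2] r 0.0367 min 10.7
9 [284.5 241.1] r 0.0396 min 5.4
46 [308.1 241.7] r 0.0364 min 59.3
131 [289.  244.4] r 0.0357 min 0.4
```

>>> {"name": "send_rows", "arguments": {
  "dp": [
    [0,-0.03,0.5],
    [0,0,0.5],
    [0,0,0.5],
    [0,0,0.5],
    [0,0,0],
    [0,0,0]
  ],
  "yaw": [0,0,0,0,0,0]
}}

```text
time: 11.05
eef_pos: [0.496, -0.1282, 0.107]
tcp_rot: [-0.539, 0.842, -0.0, 0.0]
contact_force: [0.8, -0.2, 0.4]
gripper_width: 0.0857
grip_force: 0.0
```

>>> {"name": "send_rows", "arguments": {
  "dp": [
    [0,0,0],
    [0,0,0],
    [0,0,0],
    [0,0,0],
    [0,0,0],
    [0,0,0],
    [0,0,0]
  ],
  "yaw": [0,0,0,0,0,0,0],
  "claw": -1,
  "newtons": 40
}}

```text
time: 11.92
eef_pos: [0.4959, -0.1283, 0.1071]
tcp_rot: [-0.539, 0.842, -0.001, 0.001]
contact_force: [0.8, -0.6, 6.9]
gripper_width: 0.0435
grip_force: 39.8
```

```bash
python3 - <<'E'
from h import *
go([.4935,-.128,.106],245)
for n,(u0,v0,u1,v1) in dict(top=(255,190,345,275),side=(270,165,350,215)).items():
    d=cam(n); cv2.imwrite(f'pics/{n}2.png',cv2.resize(d['color'][v0:v1,u0:u1],None,fx=7,fy=7,interpolation=cv2.INTER_CUBIC))
E
```

```text
t 11.93 tcp [ 0.4959 -0.1283  0.1071] head -114.75 tilt [-0.    -0.002 -1.   ] q [-0.41  0.33 -0.37  0.86  0.   -1.55] F [ 0.8 -0.6  6.9] w 0.0435
units [0.014 0.046 0.022] yaw 0.03
```

View pics/side2.png

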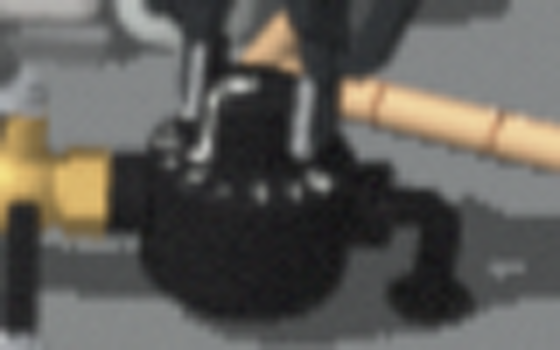

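The side crop shows the fingers on the knob, with the white pointer line running from (240,85) to (200,155) down to the dial. Turning clockwise.

>>> {"name": "send_rows", "arguments": {
  "dp": [
    [0,0,0],
    [0,0,0],
    [0,0,0],
    [0,0,0],
    [0,0,0],
    [0,0,0],
    [0,0,0],
    [0,0,0],
    [0,0,0],
    [0,0,0],
    [0,0,0],
    [0,0,0]
  ],
  "yaw": [1,1,1,1,1,1,1,1,1,1,1,1]
}}

```text
time: 13.52
eef_pos: [0.4958, -0.1279, 0.1071]
tcp_rot: [0.267, 0.964, 0.0, 0.001]
contact_force: [0.3, 4.1, 9.0]
gripper_width: 0.0438
grip_force: 40.1
```

```bash
python3 - <<'E'
from h import *
go([.4935,-.128,.106],-114.75-178)
d=cam('top'); c=cv2.resize(d['color'][190:265,250:350],None,fx=6,fy=6,interpolation=cv2.INTER_CUBIC)
e=cam('side'); f=cv2.resize(e['color'][165:215,270:350],None,fx=6,fy=6,interpolation=cv2.INTER_CUBIC)
o=np.zeros((450,1090,3),np.uint8)
for z in (.076,): print([proj(d,[.493,-.128,z]).round(1),proj(e,[.493,-.128,z]).round(1)])
cv2.imwrite('pics/m3t.png',c); cv2.imwrite('pics/m3s.png',f)
E
```

```text
t 13.53 tcp [ 0.4958 -0.1279  0.1071] head 149.0 tilt [-0.001  0.001 -1.   ] q [-0.41  0.33 -0.37  0.86  0.    0.13] F [0.3 4.1 9. ] w 0.0438
units [ 0.037 -0.026  0.022] yaw 10.22
[array([297.1, 234.2]), array([306.3, 185.7])]
```

View pics/m3s.png

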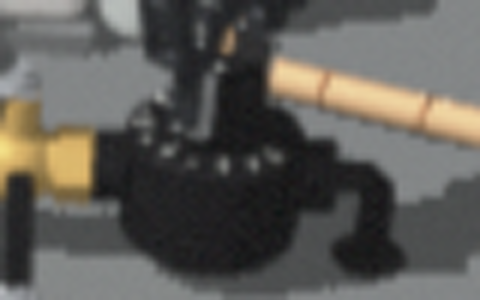

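>>> {"name": "send_rows", "arguments": {
  "dp": [
    [0,0,0],
    [0,0,0],
    [0,0,0],
    [0,0,0],
    [0,0,0],
    [0,0,0],
    [0,0,0],
    [0,0,0],
    [0,0,0],
    [0,0,0],
    [0,0,0],
    [0,0,0]
  ],
  "yaw": [1,1,1,1,1,1,1,1,1,1,0.5,0]
}}

```text
time: 15.12
eef_pos: [0.4962, -0.1277, 0.1071]
tcp_rot: [0.842, 0.539, 0.001, 0.0]
contact_force: [3.3, 5.7, 6.5]
gripper_width: 0.0437
grip_force: 39.8
```

```bash
python3 - <<'E'
from h import *
go([.4935,-.128,.106],-114.75-180)
s=status.get_state(); print(s['ft_torque'])
d=cam('top'); c=cv2.resize(d['color'][205:265,260:335],None,fx=8,fy=8,interpolation=cv2.INTER_CUBIC)
cv2.imwrite('pics/m4t.png',c)
E
```

```text
t 15.12 tcp [ 0.4962 -0.1277  0.1071] head 65.2 tilt [ 0.002  0.002 -1.   ] q [-0.41  0.33 -0.37  0.86  0.    1.59] F [3.3 5.7 6.5] w 0.0437
units [-0.028 -0.046  0.022] yaw -0.01
[ 1.00209307 -0.58007499 -0.06619614]
```

View pics/m4t.png

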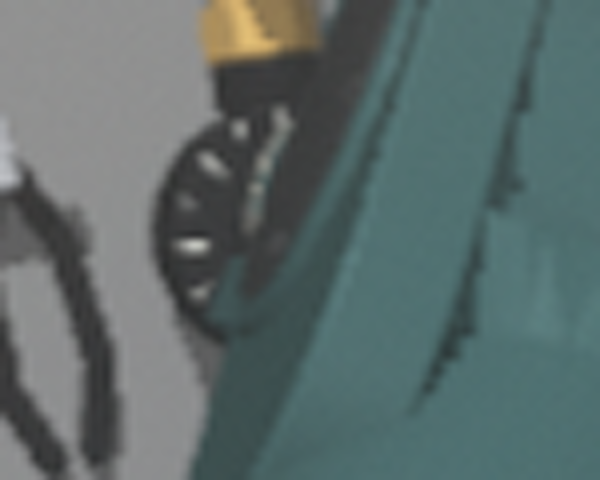

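```bash
python3 - <<'E'
from h import *
d=cam('top'); c=np.load('pics/top.npy'); g=cv2.resize(c[205:255,270:325].max(-1),None,fx=4,fy=4,interpolation=cv2.INTER_CUBIC)
n,l,st,ce=cv2.connectedComponentsWithStats((g>120).astype(np.uint8))
i=[k for k in range(1,n) if 200<st[k,4]<800][0]
vu=np.argwhere(l==i); uv=vu[:,::-1]/4+[269.625,204.625]
P=np.array([onz(d,*p,.109)[:2] for p in uv]); q=P-[.493,-.128]; r=np.hypot(*q.T)
print('r range',r.min(),r.max())
for lo,hi in((0,.02),(.008,.02),(.012,.022),(0,.05)):
    m=(r>=lo)&(r<hi); a=q[m].mean(0); v=np.linalg.svd(q[m]-a)[2][0]; v*=np.sign(v[0])
    f=lambda x:30-(np.degrees(np.arctan2(x[1],x[0]))-6.9)/4.5
    print(lo,hi,m.sum(),'mean',f(a).round(1),'pca',f(v).round(1))
# far end at dial height
k=r.argmax(); t=onz(d,*uv[k],.076)[:2]-[.493,-.128]; print('tip',np.hypot(*t),f(t))
E
```

```text
r range 0.0037492917685125245 0.034674370475215384
0 0.02 209 mean 25.2 pca 23.9
0.008 0.02 160 mean 25.0 pca 23.6
0.012 0.022 124 mean 24.8 pca 23.7
0 0.05 366 mean 24.1 pca 22.2
tip 0.03309892515420941 24.278477076698863
```

The start reading comes to about 24 min, so the knob is now at about 64, past 60 and short of the stop. Turning back 108° to 40, then releasing and looking.

>>> {"name": "send_rows", "arguments": {
  "dp": [
    [0,0,0],
    [0,0,0],
    [0,0,0],
    [0,0,0],
    [0,0,0],
    [0,0,0],
    [0,0,0],
    [0,0,0],
    [0,0,0],
    [0,0,0],
    [0,0,0],
    [0,0,0]
  ],
  "yaw": [-1,-1,-1,-1,-1,-1,-1,-1,-1,-1,-1,-1]
}}

```text
time: 16.73
eef_pos: [0.4957, -0.1279, 0.1071]
tcp_rot: [0.161, 0.987, 0.0, 0.001]
contact_force: [-0.4, 2.7, 9.2]
gripper_width: 0.0439
grip_force: 40.0
```

>>> {"name": "send_rows", "arguments": {
  "dp": [
    [0,0,0],
    [0,0,0],
    [0,0,0],
    [0,0,0]
  ],
  "yaw": [-1,-0.5,0,0]
}}

```text
time: 17.23
eef_pos: [0.4957, -0.128, 0.1071]
tcp_rot: [0.059, 0.998, 0.0, 0.001]
contact_force: [0.4, 2.2, 7.8]
gripper_width: 0.0435
grip_force: 40.0
```

>>> {"name": "send_rows", "arguments": {
  "dp": [
    [0,0,0],
    [0,0,0],
    [0,0,0],
    [0,0,0]
  ],
  "yaw": [0,0,0,0],
  "claw": 1
}}

```text
time: 17.73
eef_pos: [0.4952, -0.128, 0.1062]
tcp_rot: [0.059, 0.998, 0.0, -0.0]
contact_force: [-0.1, 0.2, -0.4]
gripper_width: 0.0851
grip_force: 0.0
```

>>> {"name": "send_rows", "arguments": {
  "dp": [
    [0,0,-0.5],
    [0,0,-0.5],
    [0,0,-0.5],
    [0,0,-0.5],
    [0,0,-0.5],
    [0,0,-0.5],
    [0,0,0]
  ],
  "yaw": [0,0,0,0,0,0,0]
}}

```text
time: 18.6
eef_pos: [0.4958, -0.1283, 0.2576]
tcp_rot: [0.059, 0.998, -0.0, 0.001]
contact_force: [-0.2, -0.0, -0.4]
gripper_width: 0.0851
grip_force: 0.0
```

```bash
python3 - <<'E'
from h import *
go([.35,-.40,.256],173.25)
E
```

```text
t 18.6 tcp [ 0.4958 -0.1283  0.2576] head 173.24 tilt [-0.003 -0.001 -1.   ] q [-0.41  0.24 -0.08  1.25 -0.   -0.29] F [-0.2 -0.  -0.4] w 0.0851
units [ 2.257 -5.739  0.031] yaw -0.0
```

>>> {"name": "send_rows", "arguments": {
  "dp": [
    [0.28,-0.72,0],
    [0.28,-0.72,0],
    [0.28,-0.72,0],
    [0.28,-0.72,0],
    [0.28,-0.72,0],
    [0.28,-0.72,0],
    [0.28,-0.72,0],
    [0.28,-0.72,0],
    [0,0,0]
  ],
  "yaw": [0,0,0,0,0,0,0,0,0]
}}

```text
time: 19.73
eef_pos: [0.3489, -0.4024, 0.255]
tcp_rot: [0.06, 0.998, 0.0, -0.001]
contact_force: [0.2, 0.7, 0.6]
gripper_width: 0.0854
grip_force: 0.0
```

```bash
cat > dial.py <<'E'
from h import *
import sys
d=cam('top'); c=d['color']; np.save('pics/'+sys.argv[1]+'.npy',c)
cv2.imwrite('pics/'+sys.argv[1]+'.png',cv2.resize(c[160:260,255:345],None,fx=6,fy=6,interpolation=cv2.INTER_CUBIC))
g=cv2.resize(c[205:255,270:325].max(-1),None,fx=4,fy=4,interpolation=cv2.INTER_CUBIC)
n,l,st,ce=cv2.connectedComponentsWithStats((g>120).astype(np.uint8))
f=lambda x:30-(np.degrees(np.arctan2(x[1],x[0]))-6.9)/4.5
for i in range(1,n):
    if 8<st[i,4]<1500:
        uv=ce[i]/4+[269.625,204.625]; p=onz(d,*uv,.076)[:2]-[.493,-.128]
        print(st[i,4],uv.round(1),'r',np.hypot(*p).round(4),'min',f(p).round(1))
    if 100<st[i,4]<800:
        uv=np.argwhere(l==i)[:,::-1]/4+[269.625,204.625]
        q=np.array([onz(d,*p,.109)[:2] for p in uv])-[.493,-.128]; r=np.hypot(*q.T)
        for hi in (.02,.05):
            m=r<hi
            if m.sum()>20:
                a=q[m].mean(0); v=np.linalg.svd(q[m]-a)[2][0]; v*=np.sign(v@a); print('  ',m.sum(),'mean',f(a).round(1),'pca',f(v).round(1))
        k=r.argmax(); t=onz(d,*uv[k],.076)[:2]-[.493,-.128]; print('  tip',np.hypot(*t).round(4),f(t).round(1))
E
python3 dial.py d1
```

```text
50 [294.9 220.2] r 0.0389 min 29.9
20 [289.6 220.6] r 0.0424 min 25.4
413 [302.4 227.7] r 0.0232 min 40.6
   217 mean 38.4 pca 40.1
   413 mean 38.3 pca 38.3
  tip 0.0442 39.6
48 [285.9 225. ] r 0.0397 min 20.5
73 [310.8 231.2] r 0.039 min 49.0
70 [283.8 235.2] r 0.0367 min 10.7
47 [308.1 241.6] r 0.0364 min 59.3
130 [289.  244.3] r 0.0357 min 0.4
   130 mean 1.5 pca -0.7
  tip 0.041 0.3
```

View pics/d1.png

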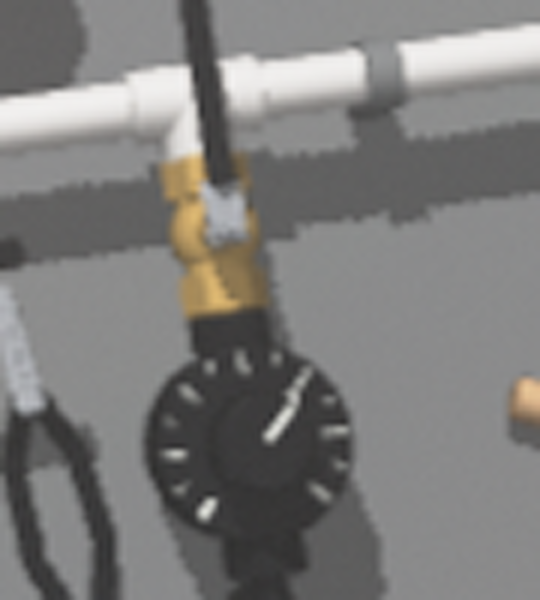

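d1 shows the lever along the line, from (222,215) up to (190,0). The pointer runs from (268,438) to (308,372), ending right on the 40 mark. I'll refine the reading by fitting the dial centre from the marks.

```bash
python3 - <<'E'
from h import *
from scipy.optimize import least_squares
d=cam('top')
M={30:(294.9,220.2),25:(289.6,220.65),40:(305,222.6),20:(285.9,225),50:(310.75,231.2),10:(283.8,235.2),60:(308.1,241.65),0:(289,244.35)}
P=np.array([onz(d,*v,.076)[:2] for v in M.values()]); N=np.array(list(M))
f=lambda q,r:30-(np.degrees(np.arctan2(q[...,1],q[...,0]))-r)/4.5
w=least_squares(lambda w:f(P-w[:2]/100,w[2])-N,[49.3,-12.8,6.9]).x; c0=w[:2]/100
print(w,(f(P-c0,w[2])-N).round(2))
for nm in('top','d1'):
    c=np.load(f'pics/{nm}.npy'); g=cv2.resize(c[205:255,270:325].max(-1),None,fx=4,fy=4,interpolation=cv2.INTER_CUBIC)
    n,l,st,_=cv2.connectedComponentsWithStats((g>110).astype(np.uint8)); i=1+np.argmax([s[4] if s[4]<900 else 0 for s in st[1:]])
    uv=np.argwhere(l==i)[:,::-1]/4+[269.625,204.625]
    for z,lo,hi in((.109,.004,.02),(.109,.01,.022),(.076,.026,.0305)):
        q=np.array([onz(d,*p,z)[:2] for p in uv])-c0; r=np.hypot(*q.T); m=(r>lo)&(r<hi)
        a=q[m].mean(0); v=np.linalg.svd(q[m]-a)[2][0]; v*=np.sign(v@a); print(nm,z,lo,m.sum(),'mean',f(a,w[2]).round(2),'pca',f(v,w[2]).round(2))
# lever angle
u0,v0,u1,v1=255,120,345,205; d['range_z'].shape
vv,uu=np.mgrid[v0:v1,u0:u1]; rz=d['range_z'][v0:v1,u0:u1]
Q=np.stack([(uu-d['mtx'][0,2])/d['mtx'][0,0]*rz,-(vv-d['mtx'][1,2])/d['mtx'][1,1]*rz,-rz],-1)@d['R'].T+d['xyz']
m=(d['color'][v0:v1,u0:u1].max(-1)<70)&(Q[...,2]>.088)&(abs(Q[...,1]+.107)<.03)
q=Q[m][:,:2]; v=np.linalg.svd(q-q.mean(0))[2][0]; print('lever',m.sum(),q.mean(0),q.min(0),q.max(0),np.degrees(np.arctan(v[1]/v[0])))
E
```

```text
[ 49.54471389 -12.79992019   7.44699753] [-0.11  0.11  0.11 -0.04 -0.11  0.01  0.06 -0.02]
top 0.109 0.004 224 mean 23.75 pca 23.87
top 0.109 0.01 154 mean 23.75 pca 23.89
top 0.076 0.026 58 mean 24.19 pca 43.8
d1 0.109 0.004 222 mean 40.28 pca 40.07
d1 0.109 0.01 159 mean 40.14 pca 39.36
d1 0.076 0.026 67 mean 40.8 pca 23.82
lever 98 [ 0.65450159 -0.10617267] [ 0.61482567 -0.11572807] [ 0.69625251 -0.0984101 ] 7.561930259132651
```

Knob ≈40.1–40.3 min, having peaked at about 64. Lever 7.6° against line 7.4°, fully open and at its stop. The arm is clear of everything, so I'm handing in.

```bash
python3 -c "
from rig import arm; print(arm.hand_in())"
```

```text
the job is handed in; nothing more can be done
None
```

Handed in after about 20 s of robot time: the timer line's valve is fully open at its stop, the knob went to about 64 and back to about 40 min, the hose valve was left shut, and the arm ended clear of everything.

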